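# Set the slide warmer's dial and draw out its drying board

## Task

First turn the dial on top of the slide warmer until its pointer stands at the raised tab on the scale. Then slide the flat drying board straight out over the warmer's end until the dark line across the board is level with that end, and finish while still holding it there: without your hold it would tip off, so keep it level, with its inner end resting on the warmer. Do not lift the board off the warmer or let it tip, and leave the other things where they stand.

Things in the scene. Friction and masses are not known exactly. Their poses are not given: they have to be found in the camera images.
- warmer: Slide warmer, fixed to the table: a white box 240 mm (its x) by 360 mm (its y) and 80 mm high with a flat dark top. Origin: centre of its underside, on the table. Its y axis runs along its length; the board is drawn out over the end at its y = -180 mm (the robot's right), towards its -y.
- edge (a point): Point on the top edge of that end of the warmer, at warmer x = -30, y = -180, z = 80 mm: the dark line must come above this edge. Axes as the warmer's.
- dial (a joint): Dial on the warmer's top at warmer x = -20, y = 120 mm, vertical axis. Value in rad, growing clockwise seen from above, range -0.3 to 2.7. At 0 the pointer points along the warmer's -x; at 1.3 at the raised tab (13 x 5 mm, 4 mm high, 42 mm from the axis), nearly along +y. Stays where it is left (friction 0.04 N m). The pointer is the bar's pointed end, with a white dash on top.
- dial_grip (a point): Point on the dial's axis, 26 mm above the warmer's top. The dial's grip bar, 12 mm wide, 26 mm high, about 52 mm long along the pointer, stands on a disc of 30 mm radius, 10 mm high; bar top 36 mm above the warmer's top. -x is the pointer's direction; grip across y.
- board: Loose drying board: flat aluminium plate 120 mm (x) by 240 mm (y), 8 mm thick, 0.35 to 0.7 kg, lying on the warmer about along the warmer's y (yaw within 3 degrees), already overhanging by 25 to 60 mm. Origin: centre of its underside; +y is its inner end, -y the outer. Centre of mass about 125 mm from the inner end. Three glass slides are fixed on its inner half.
- fin (a point): Upright grip fin on the board's top near its outer end (board y = -100 mm): 45 mm long across the board (x), 12 mm thick along it (y), rising 36 mm above the board's top. The point is in its middle plane, 14 mm below its top, 22 mm above the board's top. Axes as the board's.
- mark (a point): Middle of the dark line, 3 mm wide, across the board's top, 140 mm from the outer end and 100 mm from the inner end.
- rear (a point): Middle of the board's inner end, on its underside; 80 mm above the table while the board lies flat on the warmer.
- stain_jar: Bystander: small lidded glass jar, 56 mm square, 55 mm high, on the warmer beside the board. Origin under its centre.
- slide_box: Bystander: flat slide box 52 x 92 mm, 34 mm high, on the warmer beside the board. Origin under its centre.
- dropper: Bystander: small bottle 42 mm across, 120 mm high, on the table beyond the warmer. Origin under its centre.
- beaker: Bystander: glass beaker 64 mm across, 85 mm high, on the table beyond the warmer. Origin under its centre.
- dish: Bystander: flat dish 90 mm across, 16 mm high, on the table below where the board comes out. Origin under its centre.
- cover_box: Bystander: cardboard box 60 mm square, 30 mm high, on the table near the end where the board comes out. Origin under its centre.
- forceps: Bystander: steel forceps 130 mm long lying on the table between the robot and the warmer. Origin under their middle.

How it is judged:
By the outcome, as a careful person would: the job done as asked, in the order asked, and still so for the second after the job is handed in, while the arm keeps its last pose, push and grip.
It also fails if it takes over 45 s, if anything falls off the work surface, if the arm or the gripper's body presses on something with over 40 N, if the wrist force passes 120 N, or if a joint passes its speed limit or range.

## Robot

A 6-joint arm with a two-finger parallel gripper is mounted at the origin on the work surface. World frame = base frame: x ahead of the robot, y to its left, z up, the work surface at z = 0. Lengths are in m, angles in rad, forces in N, time in s.
With the tool pointing down it reaches from about 0.2 to 0.875 m from the base axis. Payload 3.4 kg.
Tool frame: the origin (TCP) lies between the finger pads; the fingertips stand 25 mm ahead of it and the grasp point (between the pads) lies 6 mm ahead of it (r.nose_length is the z of the fingertips in the tool frame, in m); z points along the fingers, y is the line along which they close (so a half turn about z gives the same grasp; the last joint's range is limited). The gripper opens to 94 mm and grips with 3 to 60 N. Pads are 16 mm wide; open, the fingers measure 119 mm over their backs; the gripper's body (75 mm by 177 mm) begins 78 mm behind the grasp point.
Start: joints at [-1.454, 0.276, 1.505, -0, 1.361, -0.121], TCP at [0.135, -0.559, 0.23] pointing down, gripper open.
Joint ranges: [-2.89, 2.89], [-0.75, 2.08], [0.22, 2.7], [-1.18, 4.32], [0.11, 2.71], [-2.7, 2.7]. Speed limits (rad/s): [2.57, 2.57, 3.14, 3.14, 3.14, 3.14].

## Interface

Orientations are given as a unit quaternion [w, x, y, z].
In Python, from plant import r, gripper_to, inverse_kinematics, vision, models, telemetry gives the robot as it stands. Calls block until the motion is done:
- r.move_to(position, orientation): joint-space move of the TCP to a pose.
- r.move_l(position, rot=None, vel=0.15, guard=None): straight line of the TCP; rot=None keeps the orientation; vel is the mean speed in m/s. With guard (N) it stops when the force on the tool has changed by that much, and returns True; else False.
- r.movej(angles): joint-space move.
- gripper_to(opening, f_grip=None): finger opening in m; f_grip is the grip in N (None keeps the last); returns when the fingers have stopped.
- r.hold(seconds).
- inverse_kinematics(position, orientation): joint angles nearest the present ones, or None.
- vision.snapshot(name): name is "scene" or "top" or "wrist"; returns the picture (420x560x3 uint8, red, green, blue); there is no depth.
- vision.get_calibration(name): a dict with "fx", "fy", "cx", "cy" (pixels), "D" ([k1, k2, p1, p2, k3] as OpenCV has them; the pictures are not rectified), "position" and "orientation" of the camera in the world. Camera axes: x right, y down, z forward; pixel columns grow to the right and rows downward; lengths in m; the calibration is good to about 2 mm. A picture is of the moment at which its call begins: read the wrist's pose just before it. get_calibration takes no time and is no camera call; for the wrist camera it gives the pose at the moment of the call.
A pose or a line that the arm cannot do raises r.PlanningError and nothing moves.
- r.sign_off(): hands the job in; it is judged then, once.
Trained networks look in the newest picture that a camera, given by its name, has taken for a name from the list of things; names that differ only in an ending like _2 or _b are one class to them, and where a whole thing is asked for, a point or a joint stands for the part that bears it (a point fixed in the world has none). Each returns a list of dicts, best first, with "score" (0 to 1); they miss things now and then, are a little off and sometimes report something else, mostly with a low value. They report only what shows in the picture. A call takes as long as a camera call.
- models.boxes_of(thing, camera): "at" ([x, y, z] in m, in world coordinates, good to about 4 mm: the middle of the surface that is visible of it).
- models.regions_of(thing, camera): "pixels" (420x560 bool, what is visible of it).
- models.mark_of(thing, camera): "at" ([x, y, z] in m, in world coordinates, good to about 4 mm: a listed point, or the origin of a listed thing).
Readings, each from a call of its own:
- telemetry.current_t(): time.
- telemetry.current_joints(): joint angles.
- telemetry.current_dq(): joint speeds.
- telemetry.current_joint_efforts(): joint torques, N m.
- telemetry.current_ee_pos(): TCP position.
- telemetry.current_tool_rot(): TCP orientation.
- telemetry.current_wrist_force(): force on the tool from outside, world axes, zero at the start.
- telemetry.current_torque(): the same for the moment, N m.
- telemetry.current_opening(): finger opening in m.
- telemetry.current_finger_force(): force on a finger pad.
Only numpy, scipy, OpenCV 4.12 (cv2) and the standard library are available. Lean on these libraries where they do the work, as an engineer would, in place of code of your own. Each camera call takes 0.05 s, during which the arm holds its last target. There are 200 camera calls.

## Working session

There is one attempt and no reset: what is moved stays moved. The work goes in short steps, each a Python script; the robot and the scene stay as the last script left them, time stands still between calls to the robot, and variables do not carry over. Pictures are saved under pics/ and viewed, at most 10 in all, crops included, and the job is handed in when it is done.

```bash
ls; mkdir -p pics; cat > h.py <<'E'
import numpy as np, cv2
from scipy.spatial.transform import Rotation as R
from plant import r, gripper_to, inverse_kinematics, vision, models, telemetry
def Rq(q): return R.from_quat([q[1],q[2],q[3],q[0]])
def quat(Rm):
    q=Rm.as_quat(); return [q[3],q[0],q[1],q[2]]
def down(yaw):  # tool z down, tool y at world heading yaw (rad)
    y=np.array([np.cos(yaw),np.sin(yaw),0]); z=np.array([0,0,-1.]); x=np.cross(y,z)
    return quat(R.from_matrix(np.stack([x,y,z],1)))
def save(n,name): cv2.imwrite('pics/'+name+'.png',cv2.cvtColor(vision.snapshot(n),cv2.COLOR_RGB2BGR))
def ray(px,c):
    K=np.array([[c['fx'],0,c['cx']],[0,c['fy'],c['cy']],[0,0,1.]])
    u=cv2.undistortPoints(np.array([[px]],float),K,np.array(c['D']))[0,0]
    return np.array(c['position']),Rq(c['orientation']).apply([u[0],u[1],1.])
def atz(px,c,z):
    p,d=ray(px,c); return p+d*(z-p[2])/d[2]
def proj(P,c):
    K=np.array([[c['fx'],0,c['cx']],[0,c['fy'],c['cy']],[0,0,1.]])
    X=Rq(c['orientation']).inv().apply(np.atleast_2d(P)-np.array(c['position']))
    return cv2.projectPoints(X,np.zeros(3),np.zeros(3),K,np.array(c['D']))[0][:,0]
E
python3 - <<'E'
from h import *
np.set_printoptions(precision=4,suppress=True)
for n in ("scene","top"):
    save(n,n+'1'); c=vision.get_calibration(n); print(n,c['position'])
    for t in ("edge","dial_grip","fin","mark","rear","warmer","board","stain_jar","slide_box","dropper","beaker","dish","cover_box","forceps"):
        print(t,[(np.round(d['at'],4),round(d['score'],2)) for d in models.mark_of(t,n)[:2]])
print(telemetry.current_t(),telemetry.current_tool_rot())
E
```

```text
pics
scene [ 0.9831 -0.0329  0.765 ]
edge [(array([0.6263, 0.02  , 0.0826]), 0.22)]
dial_grip [(array([0.4967, 0.2263, 0.1061]), 0.55)]
fin [(array([ 0.5295, -0.0891,  0.1115]), 0.89)]
mark []
rear [(array([0.4984, 0.1345, 0.0812]), 0.74)]
warmer [(array([0.5232, 0.1103, 0.0003]), 0.8)]
board [(array([0.5108, 0.0147, 0.0794]), 0.93)]
stain_jar [(array([0.6111, 0.1416, 0.0787]), 0.6), (array([ 0.5234, -0.1591, -0.0013]), 0.53)]
slide_box [(array([0.6248, 0.02  , 0.0789]), 0.77), (array([ 0.6933,  0.0151, -0.0029]), 0.47)]
dropper [(array([ 0.6938,  0.0135, -0.0008]), 0.63)]
beaker [(array([ 0.6797,  0.2286, -0.0008]), 0.9), (array([ 0.6932,  0.0166, -0.0021]), 0.38)]
dish [(array([ 0.5249, -0.1574,  0.    ]), 0.74)]
cover_box [(array([ 0.6412, -0.1125, -0.0005]), 0.8), (array([0.6248, 0.0179, 0.0793]), 0.28)]
forceps []
top [0.4244 0.0407 0.9925]
edge []
dial_grip [(array([0.4958, 0.2231, 0.1036]), 0.82), (array([0.689 , 0.0129, 0.0017]), 0.67)]
fin [(array([ 0.5306, -0.083 ,  0.1111]), 0.76), (array([0.6896, 0.0132, 0.0011]), 0.54)]
mark [(array([0.5147, 0.035 , 0.0839]), 0.61)]
rear [(array([0.4974, 0.1328, 0.0793]), 0.69)]
warmer []
board [(array([0.5133, 0.0183, 0.0837]), 0.78), (array([0.6229, 0.0168, 0.0771]), 0.48)]
stain_jar [(array([0.6112, 0.1435, 0.0781]), 0.69)]
slide_box [(array([0.6219, 0.0174, 0.0778]), 0.69)]
dropper [(array([ 0.6875,  0.0157, -0.0016]), 0.87), (array([ 0.6434, -0.1126, -0.0012]), 0.45)]
beaker [(array([0.6824, 0.2283, 0.0016]), 0.57)]
dish [(array([ 0.5237, -0.1599,  0.003 ]), 0.92), (array([0.6205, 0.0181, 0.0786]), 0.66)]
cover_box [(array([ 0.6452, -0.111 , -0.    ]), 0.96)]
forceps [(array([0.3833, 0.0846, 0.0004]), 0.82), (array([0.6124, 0.1395, 0.0781]), 0.74)]
1.5 [ 0.      0.9929  0.1186 -0.    ]
```

View pics/top1.png

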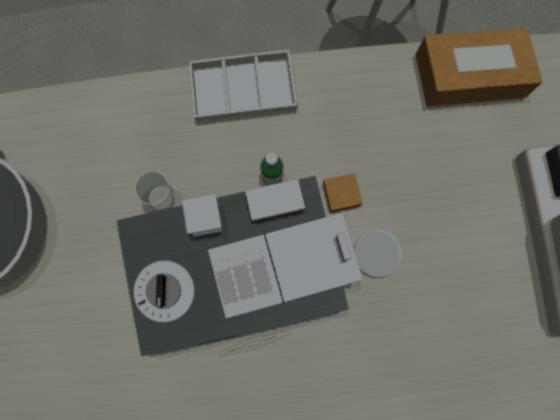

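View pics/scene1.png

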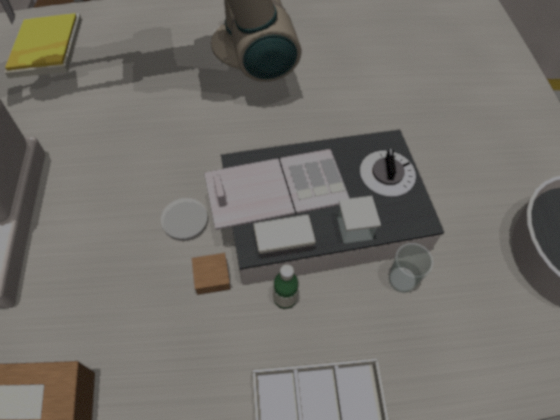

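The top view (right is -y, up is +x) shows the dial at about (162,291), its bar near vertical, and the raised tab near (142,302). The fin is at (345,247), and the dark line runs (267,233)-(282,298). Next I'll zoom in and move the wrist camera over the dial.

```bash
python3 - <<'E'
from h import *
im=cv2.imread('pics/top1.png')[160:360,110:370]
cv2.imwrite('pics/topcrop.png',cv2.resize(im,None,fx=3,fy=3,interpolation=cv2.INTER_CUBIC))
c=vision.get_calibration('wrist'); 
T=Rq(telemetry.current_tool_rot()); print('cam in tool',T.inv().apply(np.array(c['position'])-telemetry.current_ee_pos()),(T.inv()*Rq(c['orientation'])).as_matrix().round(2))
r.move_to([0.50,0.16,0.36],down(-1.8+np.pi/2+np.pi/2))
print(telemetry.current_t(),telemetry.current_joints())
save('wrist','w1'); c=vision.get_calibration('wrist'); print(c)
for t in ("dial_grip","rear","mark","fin"): print(t,[(np.round(d['at'],4),round(d['score'],2)) for d in models.mark_of(t,'wrist')[:2]])
E
```

```text
cam in tool [ 0.07768519  0.00051813 -0.15316912] [[ 0.   -0.96 -0.26]
 [ 1.    0.   -0.  ]
 [ 0.   -0.26  0.96]]
4.375 [ 1.75934973e-01  1.53785556e-01  1.35440107e+00 -3.37266369e-04
  1.63375205e+00 -1.16439629e+00]
{'fx': 342.8075678939484, 'fy': 342.8075678939484, 'cx': 271.9151382070392, 'cy': 203.91375042343196, 'D': array([0.00871668, 0.        , 0.        , 0.        , 0.        ]), 'position': array([0.42643128, 0.17661589, 0.5129839 ]), 'orientation': array([0.1043684 , 0.77652684, 0.61583894, 0.08279918])}
dial_grip [(array([0.4943, 0.2242, 0.1057]), 0.82)]
rear [(array([0.4965, 0.1357, 0.0829]), 0.85), (array([0.4944, 0.2237, 0.1051]), 0.75)]
mark [(array([0.5119, 0.0325, 0.0928]), 0.65)]
fin [(array([ 0.5267, -0.0857,  0.1135]), 0.9), (array([0.6205, 0.0169, 0.0809]), 0.55)]
```

View pics/topcrop.png

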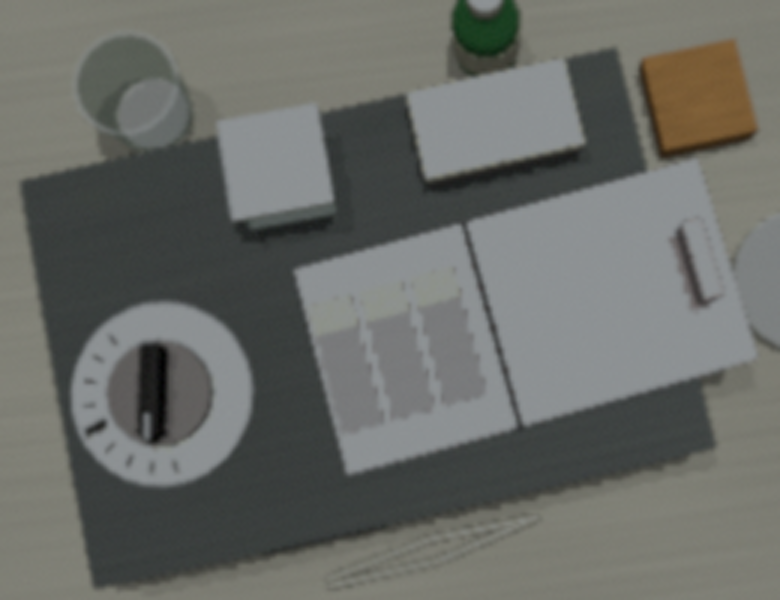

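View pics/w1.png

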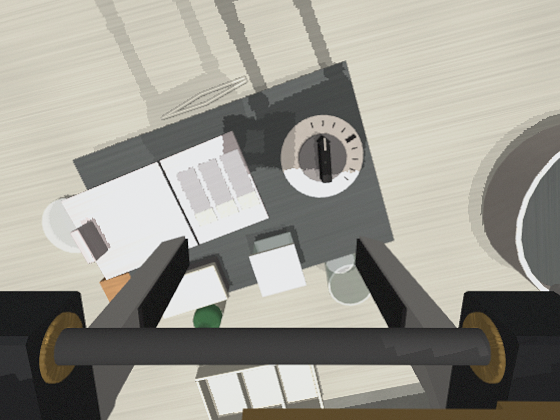

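Both pictures show the warmer's corners (wrist: (346,62), (73,160), (393,240)). The pointer dash is at wrist (323,143), the tab at (351,137) and the dark line (160,161)-(197,244). Now fit these.

```bash
cat > fit.py <<'E'
from h import *
from scipy.optimize import least_squares
np.set_printoptions(precision=4,suppress=True)
ct=vision.get_calibration('top'); cw=vision.get_calibration('wrist')
t=lambda u,v:(110+u/3-1/3,160+v/3-1/3)
# warmer corners: local xy
L={'TL':(.12,.18),'TR':(.12,-.18),'BR':(-.12,-.18),'BL':(-.12,.18)}
obs=[(ct,'TL',t(23,180)),(ct,'TR',t(617,48)),(ct,'BR',t(714,450)),(ct,'BL',t(95,587)),
     (cw,'BL',(346,62)),(cw,'BR',(73,160)),(cw,'TL',(393,240))]
def W(p,q,z):
    c,s=np.cos(p[2]),np.sin(p[2]); return np.array([p[0]+c*q[0]-s*q[1],p[1]+s*q[0]+c*q[1],z])
f=lambda p:np.concatenate([proj(W(p,L[k],p[3]),c)[0]-o for c,k,o in obs])
s=least_squares(f,[.52,.11,-.2,.08],loss='soft_l1'); print('warmer',s.x,'res',f(s.x).round(1))
def tri(a,b):
    (p,d),(q,e)=ray(a,ct),ray(b,cw); d/=np.linalg.norm(d);e/=np.linalg.norm(e)
    m=np.linalg.lstsq(np.stack([d,-e],1),q-p,rcond=None)[0]; A,B=p+m[0]*d,q+m[1]*e
    return (A+B)/2,np.linalg.norm(A-B)
P={}
for n,a,b in [('lineA',t(465,222),(197,244)),('lineB',t(519,427),(160,161)),('rearA',t(295,269),(268,216)),('rearB',t(347,473),(233,131)),
  ('tab',t(95,428),(351,137)),('dialdisc',t(162,393),(322,157)),('ptr',t(151,440),(322.5,136)),('tail',t(153,344),(326,182))]:
    P[n],g=tri(a,b); print(n,P[n],round(g,4))
E
python3 fit.py; python3 - <<'E'
from h import *
np.set_printoptions(precision=4,suppress=True)
p=np.array([.0]);
im=cv2.imread('pics/w1.png'); a=im[100:210,60:380]; cv2.imwrite('pics/w1c.png',cv2.resize(a,None,fx=2.5,fy=2.5,interpolation=cv2.INTER_CUBIC))
E
```

```text
warmer [0.5296 0.107  0.0992 0.0747] res [-0.9 -0.1 -0.4  0.   0.2 -0.6 -0.6  0.  -0.9 -0.3  0.1 -0.7 -0.6  0.6]
lineA [0.5722 0.0405 0.0852] 0.001
lineB [0.4543 0.0246 0.0792] 0.0011
rearA [0.5588 0.141  0.0744] 0.0009
rearB [0.44   0.1239 0.0759] 0.0001
tab [0.4829 0.2697 0.0567] 0.0008
dialdisc [0.4983 0.2267 0.0658] 0.0012
ptr [0.4702 0.23   0.0895] 0.0006
tail [0.5224 0.2211 0.107 ] 0.001
```

View pics/w1c.png

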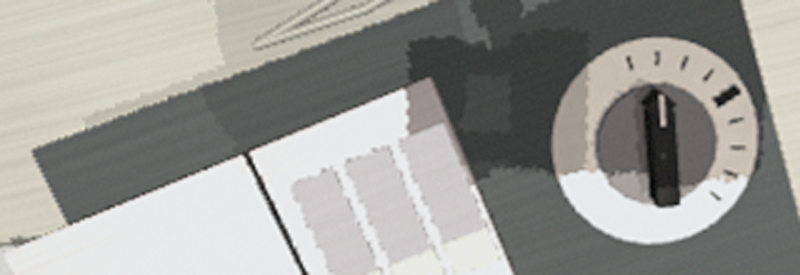

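The warmer fits at (0.530, 0.107), yaw 0.099, with its top near z 0.08. The dial axis comes out within 2 mm of the networks' value, and the pointer stands at about 0.27 rad. The board is yawed about 0.14. Next I turn the dial.

```bash
python3 - <<'E'
from h import *
np.set_printoptions(precision=4,suppress=True)
c=vision.get_calibration('wrist'); yw=.0992
a,b=atz((322.5,136),c,.116),atz((326,182),c,.116); d=(a-b)[:2]; tc=vision.get_calibration('top')
a2,b2=atz((110+151/3,160+439/3),tc,.116),atz((110+153/3,160+345/3),tc,.116); d2=(a2-b2)[:2]
h=[np.arctan2(e[1],e[0])%(2*np.pi) for e in (d,d2)]; print('headings',h,'bar mid',(a+b)/2,(a2+b2)/2)
hd=np.mean(h); D=[.4967,.2243]
tab=np.mean([atz((351,137),c,.084),atz((110+94/3,160+427/3),tc,.084)],0); print('tab',tab,'heading',np.arctan2(tab[1]-D[1],tab[0]-D[0]),'expected',np.pi+yw-1.3)
gripper_to(.045,20)
r.move_to([*D,.19],down(hd-np.pi/2))
print('guard',r.move_l([*D,.121],vel=.1,guard=6),telemetry.current_ee_pos(),telemetry.current_t())
gripper_to(0.0,20); print('open',telemetry.current_opening(),telemetry.current_finger_force(),telemetry.current_wrist_force())
q=np.array(telemetry.current_joints()); end=np.pi+yw-1.3-np.pi/2
q[5]=q[0]-end
r.movej(q); print(telemetry.current_wrist_force(),telemetry.current_torque(),telemetry.current_joints(),telemetry.current_t())
E
```

```text
headings [np.float64(3.02846824509715), np.float64(3.029107565758185)] bar mid [0.4939 0.2235 0.116 ] [0.4945 0.2212 0.116 ]
tab [0.4804 0.2636 0.084 ] heading 1.9644959179929558 expected 1.9407926535897932
guard False [0.4974 0.2244 0.1218] 7.1167
open 0.01176909579286191 19.995351433753967 [0.6509 0.3776 0.2491]
[-2.3947 -4.7018  4.0199] [-0.811   0.3842 -0.0765] [ 0.2962  0.3154  1.7381 -0.0014  1.0899 -0.0743] 8.7417
```

```bash
python3 - <<'E'
from h import *
np.set_printoptions(precision=4,suppress=True)
gripper_to(.045); p=np.array(telemetry.current_ee_pos()); r.move_l(p+[0,0,.07],vel=.12)
# toward fin, view both
r.move_to([.53,.03,.34],down(.13+np.pi/2))
save('wrist','w2'); c=vision.get_calibration('wrist'); np.save('cw2.npy',c,allow_pickle=True)
for t in ("fin","mark","rear","board","edge"): print(t,[(np.round(d['at'],4),round(d['score'],2)) for d in models.mark_of(t,'wrist')[:2]])
save('top','top2')
for t in ("fin","mark","rear"): print(t,[(np.round(d['at'],4),round(d['score'],2)) for d in models.mark_of(t,'top')[:2]])
print(telemetry.current_t(),telemetry.current_joints())
im=cv2.imread('pics/w2.png')[:250]; cv2.imwrite('pics/w2c.png',cv2.resize(im,(800,357),interpolation=cv2.INTER_CUBIC))
E
```

```text
fin [(array([ 0.5277, -0.0835,  0.1121]), 0.66)]
mark [(array([0.5138, 0.0316, 0.0921]), 0.61), (array([ 0.5278, -0.0815,  0.1091]), 0.48)]
rear [(array([0.4974, 0.1359, 0.0815]), 0.81), (array([0.6221, 0.0185, 0.0803]), 0.46)]
board [(array([0.5169, 0.01  , 0.0822]), 0.79), (array([ 0.6943,  0.0143, -0.0012]), 0.42)]
edge []
fin [(array([ 0.5324, -0.0873,  0.1095]), 0.63), (array([0.5121, 0.0333, 0.0853]), 0.47)]
mark [(array([0.512 , 0.036 , 0.0865]), 0.89)]
rear [(array([0.4977, 0.1342, 0.0825]), 0.73)]
12.175 [-0.0744  0.1661  1.386   0.      1.5895 -1.7753]
```

View pics/w2c.png

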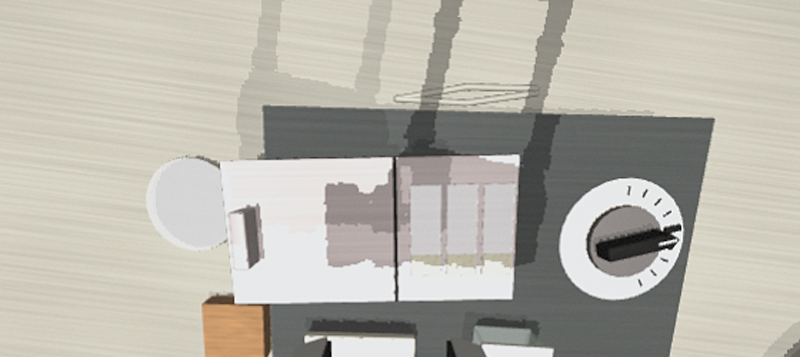

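The dial pointer now stands near the tab at about (672,230). The board, line and fin are clear, so I zoom in on the dial to check it.

```bash
python3 - <<'E'
import cv2,numpy as np
a=cv2.imread('pics/w2.png')[115:220,385:490]; b=cv2.imread('pics/top2.png')[255:325,125:195]
k=lambda m:cv2.resize(m,(400,400),interpolation=cv2.INTER_CUBIC)
cv2.imwrite('pics/dial2.png',np.hstack([k(a),k(b)]))
E
```

```text
(no output)
```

View pics/dial2.png

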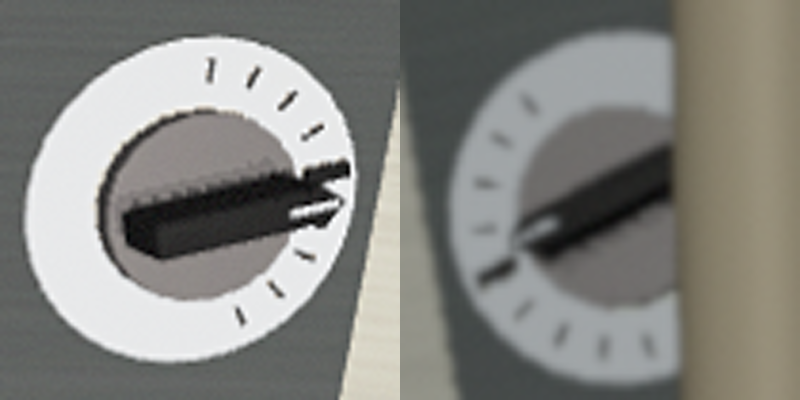

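```bash
python3 - <<'E'
from h import *
np.set_printoptions(precision=4,suppress=True)
cw=np.load('cw2.npy',allow_pickle=True).item(); ct=vision.get_calibration('top')
l=lambda u,v:(385+u/3.81-.4,115+v/3.81-.4); t=lambda u,v:(125+(u-400)/5.714-.4,255+v/5.714-.4)
H=lambda a,b:np.arctan2(*(b-a)[[1,0]])
D=np.array([.4970,.2243,0])
for n,c,f,tip,tail,da,tab in (('w',cw,l,(344,203),(143,222),(290,212),(327,170)),('t',ct,t,(512,248),(665,165),(558,222),(497,272))):
    T,A,S=[atz(f(*p),c,.116) for p in (tip,tail,da)]; B=atz(f(*tab),c,.083)
    print(n,'tip',T,'tail',A,'bar',H(A,T),'dash',H(S,T),'tip from D',H(D,T),'tab',B,H(D,B), 'scale v:',[np.pi+.0992-x for x in (H(A,T),H(D,B))])
E
```

```text
w tip [0.4865 0.2506 0.116 ] tail [0.4994 0.1944 0.116 ] bar 1.7973598313554737 dash 1.8721019392469218 tip from D 1.9519131972478085 tab [0.4798 0.2626 0.083 ] 1.9927271098599195 scale v: [np.float64(1.4434328222343196), np.float64(1.2480655437298738)]
t tip [0.4855 0.2495 0.116 ] tail [0.5042 0.2031 0.116 ] bar 1.9530178826493614 dash 1.9707220223252182 tip from D 1.9970506518047453 tab [0.4813 0.2625 0.083 ] 1.9614090869498033 scale v: [np.float64(1.287774770940432), np.float64(1.27938356663999)]
```

The dial is within about 2° of the tab in both views, which is inside the measuring noise. The fin is consistent at (0.5296, -0.086) with board yaw 0.139. Now grasp the fin and slide most of the way.

```bash
cat > st.py <<'E'
from h import *
np.set_printoptions(precision=4,suppress=True)
def st(n=''): print(n,'t',telemetry.current_t(),'p',np.array(telemetry.current_ee_pos()),'F',np.array(telemetry.current_wrist_force()),'M',np.array(telemetry.current_torque()),'op',round(telemetry.current_opening(),4))
E
python3 - <<'E'
from st import *
F=[.5296,-.0862]; yb,yw=.139,.0992
gripper_to(.05,30)
r.move_to([*F,.19],down(yb+np.pi/2)); st('above')
print(r.move_l([*F,.117],vel=.1,guard=5)); st('at')
gripper_to(0,35); st('gripped')
p0=np.array(telemetry.current_ee_pos())
G=np.array([.5359,-.1938,p0[2]])
for k in (.3,.6,.85):
    r.move_l(list(p0+(G-p0)*k+[0,0,.0003*k]),rot=down(yb+(yw-yb)*k+np.pi/2),vel=.06); st(k)
save('wrist','w3'); save('top','top3'); np.save('cw3.npy',vision.get_calibration('wrist'),allow_pickle=True)
a=cv2.imread('pics/w3.png'); b=cv2.imread('pics/top3.png')
cv2.imwrite('pics/c3.png',np.hstack([cv2.resize(a[:300],(400,214)),cv2.resize(b[160:310,230:430],None,fx=2,fy=2)[:214]]))
E
```

```text
above t 13.2833 p [ 0.5305 -0.086   0.191 ] F [0.0415 0.0429 0.9926] M [ 0.0135 -0.1486  0.04  ] op 0.0501
False
at t 14.1667 p [ 0.5302 -0.0862  0.1177] F [ 0.1605 -1.0921  0.0219] M [ 0.0711 -0.1251  0.0313] op 0.05
gripped t 14.8417 p [ 0.5293 -0.0857  0.1171] F [-1.2742  1.222   2.2143] M [0.4416 0.0032 0.1873] op 0.0111
0.3 t 15.525 p [ 0.5314 -0.1187  0.1171] F [0.6565 0.5861 1.2413] M [ 0.3886 -0.0625 -0.0485] op 0.012
0.6 t 16.2167 p [ 0.5333 -0.1517  0.1171] F [-0.6872 -1.3729 -1.743 ] M [ 0.2457 -0.128  -0.0046] op 0.0115
0.85 t 16.8167 p [ 0.5352 -0.1792  0.1175] F [ 0.6366 -2.9428 -2.6422] M [-0.1585 -0.1205  0.0218] op 0.0119
```

View pics/c3.png

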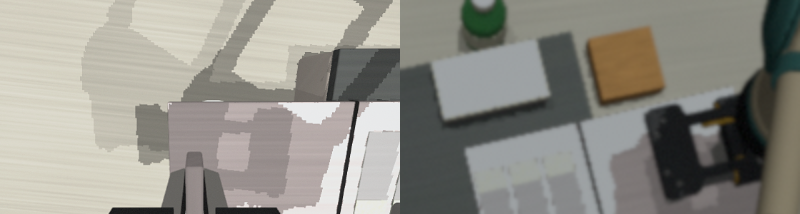

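Sliding is going well: the board is out nearly to the line, and the jar and box are untouched. I zoom in to measure the distance left.

```bash
python3 - <<'E'
import cv2,numpy as np
a=cv2.imread('pics/w3.png')[50:250,380:560]; b=cv2.imread('pics/top3.png')[165:265,270:360]
k=lambda m:cv2.resize(m,(400,444),interpolation=cv2.INTER_CUBIC)
cv2.imwrite('pics/c3z.png',np.hstack([k(a),k(b)]))
E
```

```text
(no output)
```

View pics/c3z.png

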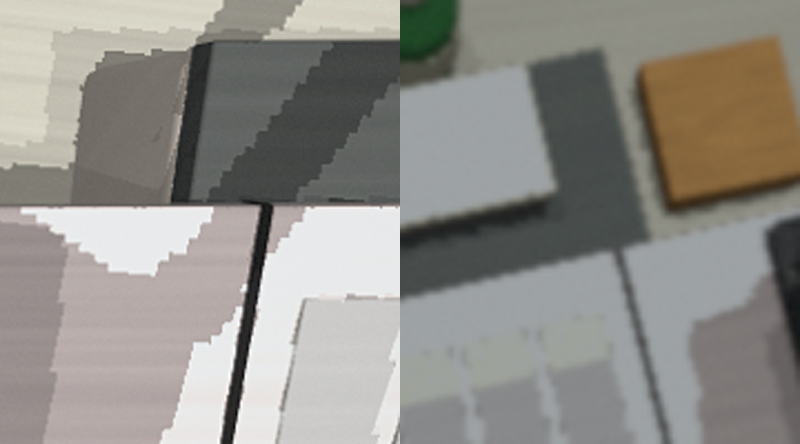

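```bash
python3 - <<'E'
from h import *
np.set_printoptions(precision=4,suppress=True)
cw=np.load('cw3.npy',allow_pickle=True).item(); ct=vision.get_calibration('top')
l=lambda u,v:(380+u/2.222-.3,50+v/2.222-.3); t=lambda u,v:(270+(u-400)/4.444-.4,165+v/4.444-.4)
y=.0992; ey=np.array([-np.sin(y),np.cos(y)])
for n,c,f,E,Ln in (('w',cw,l,[(212,42),(190,200)],[(266,207),(230,440)]),('t',ct,t,[(605,50),(647,240)],[(619,252),(666,440)])):
    e=[atz(f(*p),c,.08) for p in E]; m=[atz(f(*p),c,.088) for p in Ln]
    W0=np.array([.5296,.107])
    H=lambda a,b:np.arctan2((a-b)[1],(a-b)[0])
    print(n,'edge y',[(p[:2]-W0)@ey for p in e],'yaw',H(*e),'line y',[(p[:2]-W0)@ey for p in m],'yaw',H(*m), m)
E
```

```text
w edge y [np.float64(-0.18057274124004918), np.float64(-0.17991951810323983)] yaw -3.024384032014101 line y [np.float64(-0.16627858019940175), np.float64(-0.1646857916878127)] yaw -3.015431684370652 [array([ 0.4639, -0.0666,  0.088 ]), array([ 0.5225, -0.0592,  0.088 ])]
t edge y [np.float64(-0.1805526184807274), np.float64(-0.17847265250523642)] yaw 0.07263989943278189 line y [np.float64(-0.16568009408656667), np.float64(-0.1660659530533688)] yaw 0.10435327967777641 [array([ 0.5821, -0.0543,  0.088 ]), array([ 0.5077, -0.0621,  0.088 ])]
```

Both views agree: the edge is at y -0.180 and the line at -0.1655 in the warmer's frame, so 14.5 mm remain.

```bash
python3 - <<'E'
from st import *
y=.0992; u=-np.array([-np.sin(y),np.cos(y),0])
st('before'); p=np.array(telemetry.current_ee_pos()); T=p+u*.0145; T[2]=.1176
r.move_l(list(T),rot=down(y+np.pi/2),vel=.03); r.hold(.4); st('after')
e=(np.array(telemetry.current_ee_pos())-T)@u; print('short by',-e)
if abs(e)>.0007:
    r.move_l(list(T-u*e),vel=.01); r.hold(.4); st('corr'); print((np.array(telemetry.current_ee_pos())-T)@u)
save('wrist','w4'); save('top','top4'); np.save('cw4.npy',vision.get_calibration('wrist'),allow_pickle=True)
for t in ("rear","mark","stain_jar","slide_box"): print(t,[(np.round(d['at'],4),round(d['score'],2)) for d in models.mark_of(t,'top')[:1]])
a=cv2.imread('pics/w4.png')[50:250,380:560]; b=cv2.imread('pics/top4.png')[165:265,270:360]
k=lambda m:cv2.resize(m,(400,444),interpolation=cv2.INTER_CUBIC)
cv2.imwrite('pics/c4z.png',np.hstack([k(a),k(b)]))
E
```

```text
before t 16.9167 p [ 0.5352 -0.1786  0.1175] F [-0.7149 -1.6391 -1.8205] M [-0.2608 -0.1089 -0.0411] op 0.0116
after t 17.9833 p [ 0.5367 -0.1931  0.1176] F [ 0.1928 -2.1209 -4.2698] M [-0.3419 -0.1878 -0.0135] op 0.0121
short by -2.56755006762126e-05
rear [(array([0.5156, 0.0272, 0.0772]), 0.88)]
mark [(array([ 0.5263, -0.0712,  0.0815]), 0.62)]
stain_jar [(array([0.6105, 0.1402, 0.0775]), 0.63)]
slide_box [(array([0.6215, 0.0186, 0.076 ]), 0.69)]
```

View pics/c4z.png

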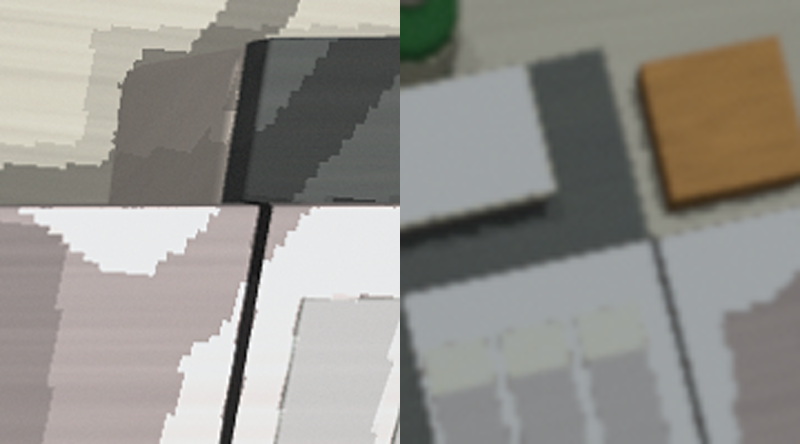

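```bash
python3 - <<'E'
from h import *
np.set_printoptions(precision=4,suppress=True)
cw=np.load('cw4.npy',allow_pickle=True).item(); ct=vision.get_calibration('top')
l=lambda u,v:(380+u/2.222-.3,50+v/2.222-.3); t=lambda u,v:(270+(u-400)/4.444-.4,165+v/4.444-.4)
y=.0992; ey=np.array([-np.sin(y),np.cos(y)]); W0=np.array([.5296,.107])
for n,c,f,E,Ln in (('w',cw,l,[(268,40),(244,200)],[(265,207),(230,440)]),('t',ct,t,[(605,50),(647,240)],[(655,240),(701,440)])):
    print(n,*[[round((atz(f(*p),c,z)[:2]-W0)@ey,4) for p in Q] for Q,z in ((E,.08),(Ln,.088))])
# tool tilt (pitch of held board)
print('tilt deg',np.degrees(np.arccos(-Rq(telemetry.current_tool_rot()).as_matrix()[2,2])))
E
```

```text
w [np.float64(-0.1813), np.float64(-0.1806)] [np.float64(-0.1804), np.float64(-0.1789)]
t [np.float64(-0.1806), np.float64(-0.1785)] [np.float64(-0.1804), np.float64(-0.1791)]
tilt deg 0.0009254697605387144
```

The line is within 1 mm of the edge in both views, and the tool is level. Handing in.

```bash
python3 -c "
from st import *
st(); print(r.sign_off())"
```

```text
t 18.2833 p [ 0.5367 -0.193   0.1176] F [ 0.0793 -0.971  -4.5976] M [-0.3873 -0.1661  0.0776] op 0.0116
the job is handed in; nothing more can be done
None
```

I handed the job in at 18.3 s: the dial pointer is within about 2° of the tab, and the board is held level with its dark line within about 1 mm of the warmer's end; the sign-off returned no verdict.

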